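# Store a printer build plate on edge in the slotted rack

## Task

Two aluminium printer build plates lean on their cooling rests. Take the wide, perforated one by its black grip and stand it on edge, grip up, in the one empty slot of the white storage rack, fully down in the slot and roughly centred along it; lower it in rather than letting it drop. Leave the narrow plate leaning where it is.

Things in the scene. Friction and masses are not known exactly. Their poses are not given: they have to be found in the camera images.
- wide_plate_grip (a point): Wide plate, 0.18 to 0.37 kg (sizes in mm): perforated aluminium 140 wide, 110 tall, 6 thick; on its top edge a black grip 60 wide, 30 tall, 12 thick. Point: the grip's centre, 125 above the lower edge. z: from lower edge to grip; y: width; x: thickness. Leans 0.38 rad from upright, top towards the robot, on either of two steel rests; grip free on both faces. Draw it out along its z, past a lip 8 high.
- narrow_plate_grip (a point): Narrow plate, to be left alone: like the wide one (same height, thickness and black grip) but 85 wide and without holes, leaning the same way on the other, identical rest. Point: the centre of its grip; axes as for the wide plate.
- empty_slot (a point): Empty slot of the rack; point: centre of its floor, 12 above the table. x across the slot, y along it (150 long, ends open), z up. 10 wide for its lowest 40; above that sloping shoulders widen it to 34 at the mouth, 58 above the floor. A plate fully home has its grip's centre 125 above this point, its thickness along x; either face may look either way.
- rack: White storage rack, fixed, 200 (x) by 150 (y) and 70 high; origin: centre of its underside. Three parallel slots along its y, 50 apart in x, the middle one at its centre. Two of them (which ones varies) each hold a plain brass-coloured plate without grip, 110 wide, 6 thick, its top 97 above the table.
Things that resemble listed ones, but are neither listed nor needed, are in the scene too. Leave any red look-alike of the part that bears wide_plate_grip alone.

How it is judged:
At the end, for the whole second after the job is handed in: The wide plate stands released, at rest, grip up in the empty slot: grip centre 112 to 135 mm above its floor, within 25 mm across and 35 mm along the slot, 0.2 rad of upright, 0.25 rad of the slot's direction; the narrow plate's grip within 30 mm of its start (x of wide_plate_grip in the frame of empty_slot between -0.025 and 0.025 m and y of wide_plate_grip in the frame of empty_slot between -0.035 and 0.035 m and z of wide_plate_grip in the frame of empty_slot between 0.112 and 0.135 m and angle between wide_plate_grip's own z axis and vertical below 0.2 rad and angle between the x axis of wide_plate_grip and the x axis of empty_slot, either way round below 0.25 rad and linear speed of wide_plate below 0.02 m/s and contact force between the fingers and wide_plate below 0.05 N and distance of narrow_plate_grip from where it was at the start of the episode below 0.03 m); the robot touches nothing.
It fails at once if the wide plate is let fall: moving faster than 0.6 m/s with no finger on it (linear speed of wide_plate above 0.6 m/s and contact force between the fingers and wide_plate below 0.05 N).
It fails at once if the narrow plate is moved more than 30 mm (distance of narrow_plate_grip from where it was at the start of the episode above 0.03 m).
It also fails if it takes over 38 s, if anything falls off the work surface, if the arm or the gripper's body presses on something with over 40 N, if the wrist force passes 120 N, or if a joint passes its speed limit or range.

## Robot

A 6-joint arm with a two-finger parallel gripper is mounted at the origin on the work surface. World frame = base frame: x ahead of the robot, y to its left, z up, the work surface at z = 0. Lengths are in m, angles in rad, forces in N, time in s.
With the tool pointing down it reaches from about 0.275 to 0.75 m from the base axis. Payload 10.2 kg.
Tool frame: the origin (TCP) lies midway between the tips of the shut fingers; the grasp point (between the pads) lies 19 mm behind it (arm.hold_point_z is the y of the grasp point in the tool frame, in m); y points along the fingers, x is the direction in which the jaws open and shut, and the axes are right-handed (so a half turn about y gives the same grasp; the last joint's range is limited). The gripper opens to 88 mm and grips with 3 to 60 N. Pads are 18 mm wide; open, the fingers measure 123 mm over their backs; the gripper's body (75 mm by 187 mm) begins 45 mm behind the grasp point.
Start: joints at [1.102, 0.313, 1.498, -0, 1.331, -0.223], TCP at [0.128, 0.509, 0.239] pointing down, gripper open.
Joint ranges: [-2.94, 2.94], [-0.97, 2.17], [0.19, 2.56], [-1.23, 4.37], [0.02, 3.11], [-2.88, 2.88]. Speed limits (rad/s): [2.39, 2.39, 3.01, 3.14, 3.14, 3.14].

## Interface

Orientations are given as a 3x3 rotation matrix whose columns are the frame's x, y, z axes.
In Python, from cell import arm, viewer, ticket gives the robot as it stands. The module is installed in compiled form; this text tells all that it offers.
- The arm moves only by the tool carry_out, never from a script. Its argument "plan" is one flat list of numbers, 7 for each row, row after row: the shift along the tool's x, y, z in mm, then the turn, a rotation vector about the tool's x, y, z in rad, then the closure in counts, from 0 (fully open) to 255 (shut). A call has 1 to 10 rows; each row shifts and turns the commanded pose from where the row before left it, along the tool's axes as they then stand; what a row does not reach is not made up. A row lasts 1/8 s, in which the tool goes at most 62.5 mm and 10.7 degrees, less where a joint would pass 70% of its speed; a pose out of reach is approached as far as the arm can. A call with a gripper value outside its range is refused whole. The fingers move at their own pace and stop on an object; "squeeze" is the grip in N (left out, the last holds). Time passes only in rows, so rows that do not move let the fingers close. It gives the time, the measured TCP pose, the force and the opening at its end, in the units of the state.
- arm.get_obs(): the state, without advancing time (a new reading comes with each control period).
- viewer.grab_frame(name): name is "scene" or "side" or "wrist"; returns the picture (480x640x3 uint8, red, green, blue); there is no depth.
- viewer.camera_model(name): a dict with "intrinsics" (3x3 intrinsics, pixels), "k1" (the pictures are not rectified: a ray, as slopes to the right and down, at radius r is drawn at 1 + k1 r^2 times it, then the intrinsics apply), "pose" (4x4, takes a point from camera to world coordinates); the wrist camera has in their place "hand_eye" (4x4, takes a point from camera to tool coordinates, whose origin is the TCP and whose axes are the tool frame's). Camera axes: x right, y down, z forward; pixel columns grow to the right and rows downward; lengths in m; the calibration is good to about 2 mm. A picture is of the moment at which its call begins: read the wrist's pose just before it. camera_model takes no time and is no camera call.
- ticket.finish_job(): hands the job in, once; it reports no verdict.
The state is a dict: "time": time; "qpos": joint angles; "qd": joint speeds; "joint_efforts": joint torques, N m; "position": TCP position; "ee_rot": TCP orientation; "ft_force": force on the tool from outside, world axes, zero at the start; "torque": the same for the moment, N m; "finger_gap": opening from 0.0 (shut) to 1.0 (fully open).
Only numpy, scipy, OpenCV 4.12 (cv2) and the standard library are available. Lean on these libraries where they do the work, as an engineer would, in place of code of your own. Each camera call takes 0.05 s, during which the arm holds its last target.

## Working session

There is one attempt and no reset: what is moved stays moved. The work goes in short steps, Python scripts to look and compute and a tool call to move; the robot and the scene stay as the last step left them, time stands still between calls to the robot, and variables do not carry over. Pictures are saved under pics/ and viewed, and the job is handed in when it is done.

Besides the shell and the picture viewer there is one more tool, called after ">>>" as name(argument=value, ...), one argument or row to a line, values as JSON. carry_out: Moves the arm, as the interface text tells. Its arguments: {"type":"object","properties":{"plan":{"type":"array","items":{"type":"number"}},"squeeze":{"type":"number"}},"required":["plan"]}

```bash
mkdir -p pics
python3 - <<'E'
from cell import arm, viewer
import cv2, numpy as np
np.set_printoptions(precision=4,suppress=True)
o=arm.get_obs(); print({k:np.round(v,3) for k,v in o.items()}, arm.hold_point_z)
for n in ["scene","side","wrist"]:
    m=viewer.camera_model(n); print(n,m)
    im=viewer.grab_frame(n); cv2.imwrite(f"pics/{n}0.png",im[:,:,::-1])
E
```

```text
{'time': np.float64(0.0), 'qpos': array([ 1.102,  0.313,  1.498, -0.   ,  1.331, -0.223]), 'qd': array([-0.   , -0.002,  0.001,  0.001,  0.   , -0.   ]), 'joint_efforts': array([  0.   , -40.221, -25.228,   0.07 ,   0.035,  -0.   ]), 'position': array([0.128, 0.509, 0.238]), 'ee_rot': array([[ 0.243, -0.001, -0.97 ],
       [ 0.97 , -0.001,  0.243],
       [-0.001, -1.   ,  0.   ]]), 'ft_force': array([-0.08 ,  0.424,  0.687]), 'torque': array([ 0.004, -0.001, -0.032]), 'finger_gap': np.float64(1.001)} -0.0187
scene {'intrinsics': array([[467.8829,   0.    , 324.2438],
       [  0.    , 467.8829, 233.9003],
       [  0.    ,   0.    ,   1.    ]]), 'k1': -0.10411947615437037, 'pose': array([[ 0.8804,  0.2672, -0.3917,  0.7723],
       [ 0.4741, -0.4901,  0.7314, -0.5783],
       [ 0.0035, -0.8297, -0.5582,  0.6476],
       [ 0.    ,  0.    ,  0.    ,  1.    ]])}
side {'intrinsics': array([[529.7404,   0.    , 323.4946],
       [  0.    , 529.7404, 239.1394],
       [  0.    ,   0.    ,   1.    ]]), 'k1': -0.021948699222768434, 'pose': array([[ 0.8831, -0.328 ,  0.3355,  0.0699],
       [-0.4691, -0.6303,  0.6186, -0.552 ],
       [ 0.0086, -0.7037, -0.7105,  0.8376],
       [ 0.    ,  0.    ,  0.    ,  1.    ]])}
wrist {'intrinsics': array([[380.1443,   0.    , 313.9864],
       [  0.    , 380.1443, 239.5349],
       [  0.    ,   0.    ,   1.    ]]), 'k1': -0.07839550063913137, 'hand_eye': array([[ 1.    ,  0.0002,  0.0008, -0.0005],
       [-0.0007, -0.3199,  0.9475, -0.1446],
       [ 0.0004, -0.9475, -0.3199,  0.0822],
       [ 0.    ,  0.    ,  0.    ,  1.    ]])}
```

View pics/scene0.png

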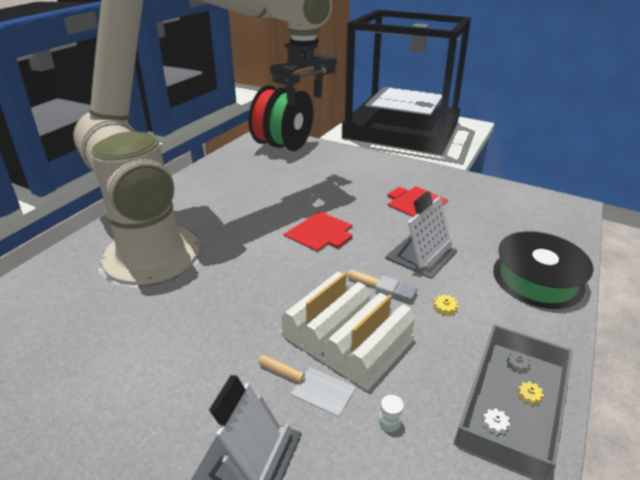

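View pics/side0.png

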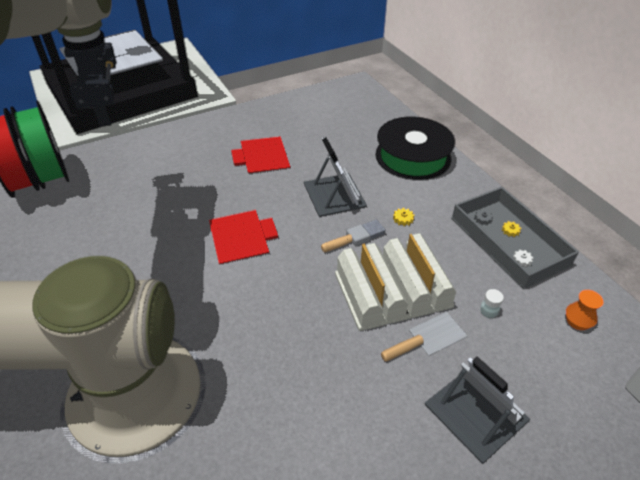

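View pics/wrist0.png

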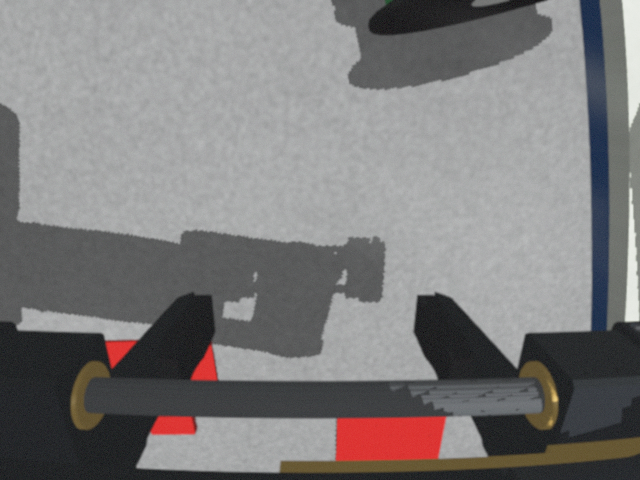

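Run:
```python
import cv2
s=cv2.imread("pics/scene0.png"); d=cv2.imread("pics/side0.png")
c=lambda im,x,y,w,h:cv2.resize(im[y:y+h,x:x+w],(400,300),interpolation=cv2.INTER_CUBIC)
import numpy as np
cv2.imwrite("pics/z0.png",np.vstack([np.hstack([c(s,260,255,160,120),c(s,370,180,120,90)]),np.hstack([c(d,320,220,160,120),c(d,290,130,120,90)])]))
cv2.imwrite("pics/z1.png",np.hstack([c(s,180,360,160,120),c(d,410,345,160,120)]))
```

```text
(no output)
```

View pics/z0.png

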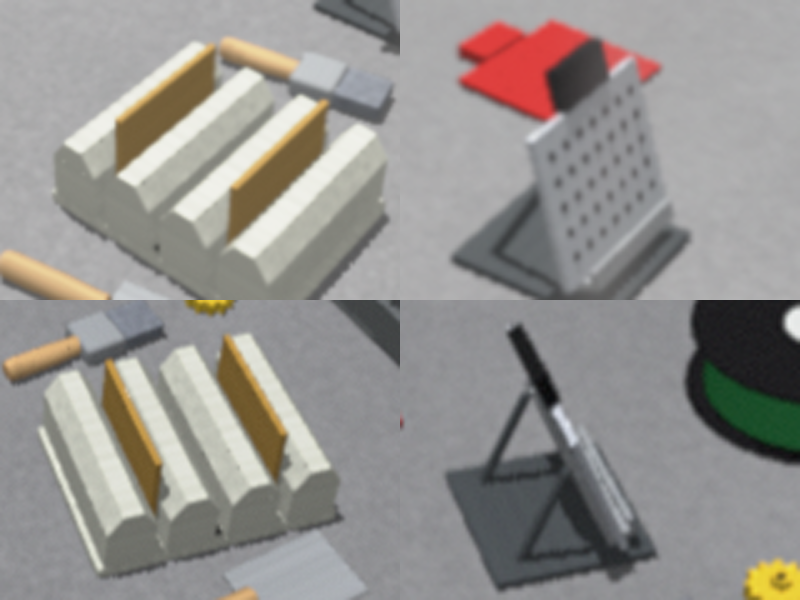

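View pics/z1.png

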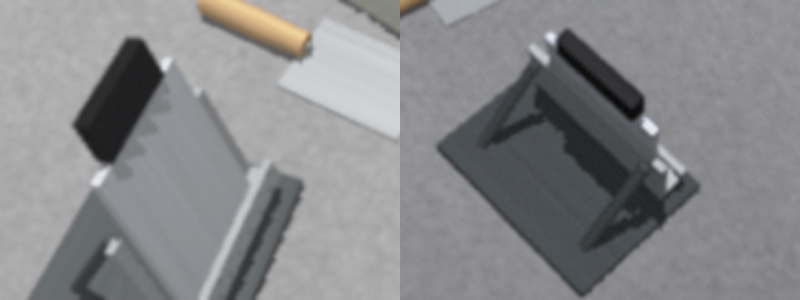

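```bash
cat > h.py <<'E'
import numpy as np, cv2
from cell import viewer, arm
np.set_printoptions(precision=4,suppress=True)
def model(n):
    m=viewer.camera_model(n); K=np.array(m["intrinsics"]); k=m["k1"]
    return K,np.array([k,0,0,0,0]),np.array(m["pose"]) if n!="wrist" else np.array(m["hand_eye"])
def rays(n,px,obs=None):
    K,d,P=model(n)
    if n=="wrist":
        T=np.eye(4);T[:3,:3]=obs["ee_rot"];T[:3,3]=obs["position"];P=T@P
    u=cv2.undistortPoints(np.array(px,float).reshape(-1,1,2),K,d).reshape(-1,2)
    v=np.c_[u,np.ones(len(u))]@P[:3,:3].T
    return P[:3,3],v/np.linalg.norm(v,axis=1)[:,None]
def plane(n,px,z,obs=None):
    o,v=rays(n,px,obs); return o+v*((z-o[2])/v[:,2])[:,None]
def tri(obsv):  # list of (o,v)
    A=sum(np.eye(3)-np.outer(v,v) for o,v in obsv); b=sum((np.eye(3)-np.outer(v,v))@o for o,v in obsv)
    p=np.linalg.solve(A,b); return p,[np.linalg.norm(np.cross(p-o,v)) for o,v in obsv]
def proj(n,pts,obs=None):
    K,d,P=model(n)
    if n=="wrist":
        T=np.eye(4);T[:3,:3]=obs["ee_rot"];T[:3,3]=obs["position"];P=T@P
    W=np.linalg.inv(P); return cv2.projectPoints(np.array(pts,float),cv2.Rodrigues(W[:3,:3])[0],W[:3,3],K,d)[0].reshape(-1,2)
E
python3 - <<'E'
from h import *
def t(a,b):
    oa,va=rays("scene",[a]);ob,vb=rays("side",[b]);return tri([(oa,va[0]),(ob,vb[0])])
print(t((422,202),(331,150)))
s=cv2.imread("pics/scene0.png"); d=cv2.imread("pics/side0.png")
c=lambda im,x,y:cv2.resize(im[y:y+60,x:x+80],(800,600),interpolation=cv2.INTER_CUBIC)
cv2.imwrite("pics/z2.png",c(s,380,185)); cv2.imwrite("pics/z3.png",c(d,300,135))
# rack
for n,im in(("scene",s),("side",d)):
    hsv=cv2.cvtColor(im,cv2.COLOR_BGR2HSV)
    m=cv2.inRange(hsv,(12,90,90),(25,255,255)); k,l,st,ce=cv2.connectedComponentsWithStats(m)
    print(n,[(x.tolist()) for x in st if 60<x[4]<5000])
E
```

```text
(array([0.5449, 0.2937, 0.1417]), [np.float64(0.0009382075681340895), np.float64(0.0009382075681340444)])
scene [[297, 0, 51, 137, 2179], [230, 11, 48, 76, 2810], [316, 10, 18, 46, 466], [276, 19, 15, 44, 378], [206, 122, 43, 32, 435], [307, 273, 39, 50, 771], [349, 272, 27, 13, 121], [352, 295, 39, 56, 773], [434, 296, 24, 19, 152], [260, 358, 43, 23, 300], [518, 381, 25, 24, 179]]
side [[393, 208, 22, 18, 238], [502, 221, 19, 16, 217], [322, 235, 30, 17, 239], [407, 234, 28, 58, 626], [361, 243, 24, 62, 560], [567, 291, 36, 38, 919], [382, 336, 41, 25, 412]]
```

View pics/z2.png

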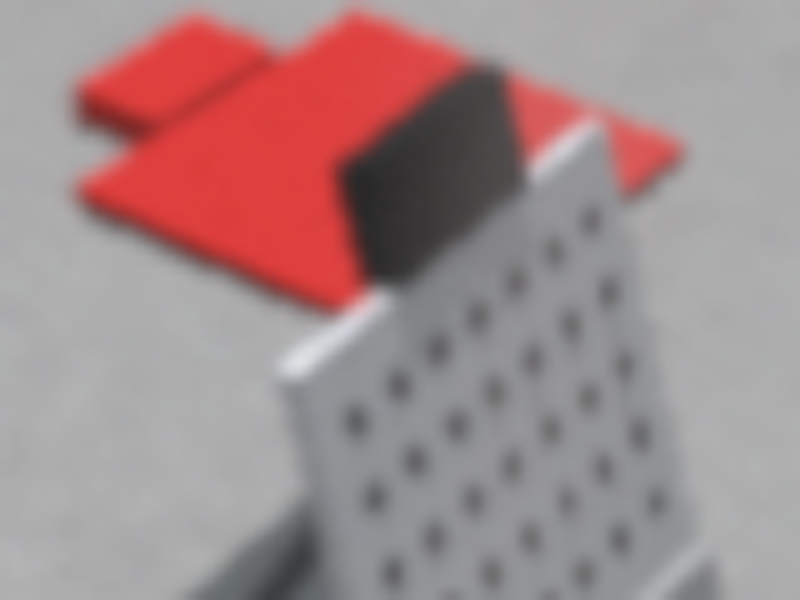

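View pics/z3.png

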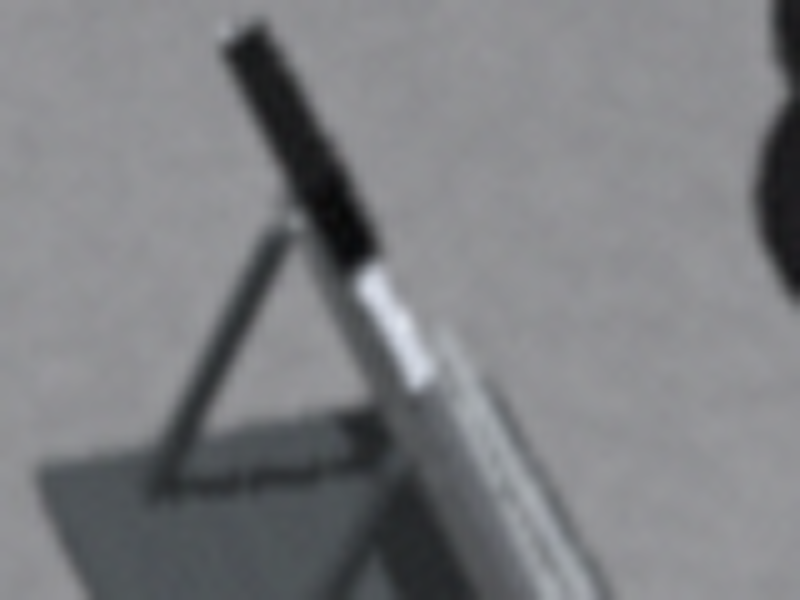

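```bash
python3 - <<'E'
from h import *
z=.128
p=plane("scene",[(409.3,222),(439.5,197.5)],z); print(p,np.linalg.norm(p[1]-p[0]),p.mean(0))
e=p[1]-p[0];print("edge yaw",np.arctan2(e[1],e[0]))
g=plane("scene",[(414,202.3),(429,191.7)],.1556);print(g,np.linalg.norm(g[1]-g[0]), np.arctan2(*(g[1]-g[0])[[1,0]]))
g=plane("side",[(325,138),(338,161)],.1556);print(g)
# rest base / red plate
# brass tops
E
python3 - <<'E'
import cv2
s=cv2.imread("pics/scene0.png"); d=cv2.imread("pics/side0.png")
cv2.imwrite("pics/z4.png",cv2.resize(s[265:385,270:430],(800,600),interpolation=cv2.INTER_CUBIC)); cv2.imwrite("pics/z5.png",cv2.resize(d[225:345,320:480],(800,600),interpolation=cv2.INTER_CUBIC))
E
```

```text
[[0.5419 0.2262 0.128 ]
 [0.5673 0.3584 0.128 ]] 0.1346083866963381 [0.5546 0.2923 0.128 ]
edge yaw 1.3803154377332807
[[0.5366 0.262  0.1556]
 [0.5502 0.3226 0.1556]] 0.06210902666418423 1.3484840397467672
[[0.5444 0.3214 0.1556]
 [0.529  0.2339 0.1556]]
```

View pics/z4.png

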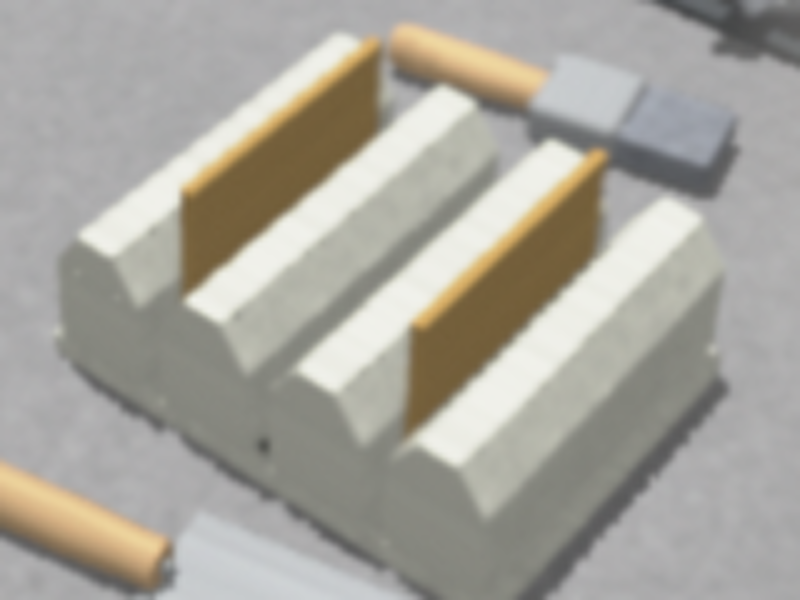

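View pics/z5.png

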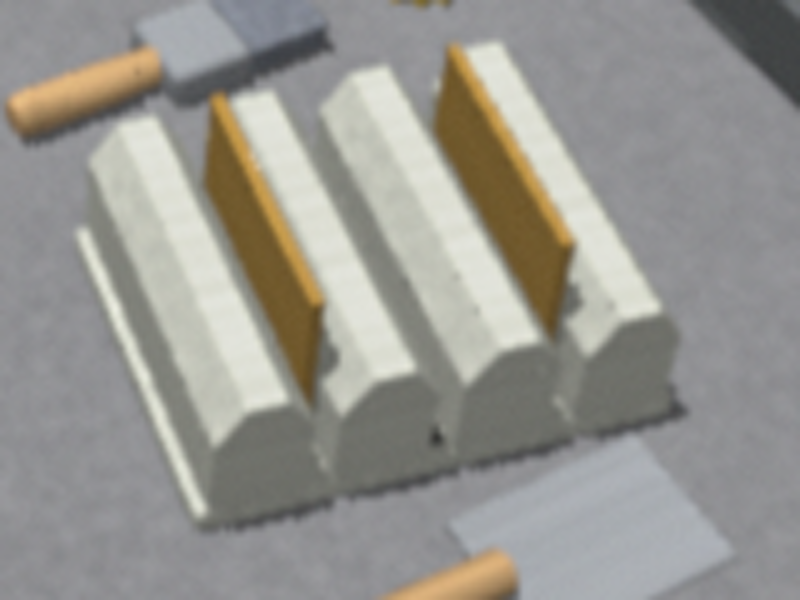

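Run:
```python
from h import *
f=lambda a:[(270+x/5,265+y/5) for x,y in a]
g=lambda a:[(320+x/5,225+y/5) for x,y in a]
for n,c,P in(("scene",f,[(187,192),(377,42),(418,327),(602,155)]),("side",g,[(320,302),(219,97),(570,243),(453,48)])):
    p=plane(n,c(P),.097); print(n);print(p)
    for i in(0,2): e=p[i+1]-p[i];print(np.linalg.norm(e),np.arctan2(e[1],e[0]),(p[i]+p[i+1])/2)
    print("centre",p.mean(0), (p[2:].mean(0)-p[:2].mean(0)))
# ridge tops adjacent to the middle slot at z=.07 (ridge 2 right-top edge, ridge 3 left-top edge)
p=plane("scene",f([(235,318),(478,103),(290,378),(545,145)]),.07);print(p,p.mean(0))
p=plane("side",g([(410,372),(275,95),(490,355),(350,75)]),.07);print(p,p.mean(0))
```

```text
scene
[[ 0.4625 -0.0604  0.097 ]
 [ 0.4837  0.0454  0.097 ]
 [ 0.5605 -0.0806  0.097 ]
 [ 0.5819  0.026   0.097 ]]
0.1078706746015198 1.3729458889584518 [ 0.4731 -0.0075  0.097 ]
0.10877333047929583 1.3727929943514532 [ 0.5712 -0.0273  0.097 ]
centre [ 0.5221 -0.0174  0.097 ] [ 0.0981 -0.0198  0.    ]
side
[[ 0.4617 -0.0622  0.097 ]
 [ 0.4827  0.0437  0.097 ]
 [ 0.5594 -0.0813  0.097 ]
 [ 0.5795  0.024   0.097 ]]
0.10800610308131903 1.3750203487896058 [ 0.4722 -0.0092  0.097 ]
0.10719272903709572 1.3822405482719056 [ 0.5694 -0.0286  0.097 ]
centre [ 0.5208 -0.0189  0.097 ] [ 0.0972 -0.0194 -0.    ]
[[ 0.4934 -0.0821  0.07  ]
 [ 0.5197  0.061   0.07  ]
 [ 0.5228 -0.0976  0.07  ]
 [ 0.5517  0.0508  0.07  ]] [ 0.5219 -0.017   0.07  ]
[[ 0.4873 -0.0879  0.07  ]
 [ 0.5185  0.0559  0.07  ]
 [ 0.5181 -0.095   0.07  ]
 [ 0.5517  0.0515  0.07  ]] [ 0.5189 -0.0189  0.07  ]
```

```bash
cat >> h.py <<'E'
from scipy.spatial.transform import Rotation as R, Slerp
def frame(yaw,tilt):  # yaw of n (horizontal jaw direction), tilt towards -n
    n=np.array([np.cos(yaw),np.sin(yaw),0]);u=np.array([0,0,1.])
    zp=np.cos(tilt)*u-np.sin(tilt)*n; x=np.cos(tilt)*n+np.sin(tilt)*u
    return np.c_[x,-zp,np.cross(x,-zp)]
def plan(p0,R0,p1,R1,N,g=0):
    s=Slerp([0,1],R.from_matrix([R0,R1])); rv=(R.from_matrix(R0).inv()*R.from_matrix(R1)).as_rotvec()/N
    print("per row deg",np.degrees(np.linalg.norm(rv)),"mm",np.linalg.norm(p1-p0)/N*1e3)
    p=p0.copy();Rc=R.from_matrix(R0)
    for i in range(N):
        t=p0+(p1-p0)*(i+1)/N
        d=np.round(Rc.inv().apply(t-p)*1e3,0 if N>1 else 1); p=p+Rc.apply(d)/1e3
        r=np.round(rv,3); Rc=Rc*R.from_rotvec(r)
        print(", ".join(f"{v:g}" for v in [*d,*r,g]),",")
    print("end err mm",(p1-p)*1e3)
def here(): o=arm.get_obs(); return o,np.array(o["position"]),np.array(o["ee_rot"])
E
python3 - <<'E'
from h import *
o,p,Rt=here()
F=frame(-.205,.38); gc=np.array([.545,.294,.142]); zp=-F[:,1]
plan(p,Rt,gc+.085*zp,F,10)
E
```

```text
per row deg 8.980049124171808 mm 43.95023288677825
-11, 2, -43, -0.029, 0.151, -0.03, 0 ,
-4, 2, -43, -0.029, 0.151, -0.03, 0 ,
2, 4, -44, -0.029, 0.151, -0.03, 0 ,
8, 6, -43, -0.029, 0.151, -0.03, 0 ,
15, 7, -40, -0.029, 0.151, -0.03, 0 ,
20, 9, -38, -0.029, 0.151, -0.03, 0 ,
26, 10, -35, -0.029, 0.151, -0.03, 0 ,
30, 12, -29, -0.029, 0.151, -0.03, 0 ,
34, 14, -25, -0.029, 0.151, -0.03, 0 ,
36, 16, -18, -0.029, 0.151, -0.03, 0 ,
end err mm [ 0.295  -0.3702  0.5468]
```

>>> carry_out(
  plan=[-11, 2, -43, -0.029, 0.151, -0.03, 0, -4, 2, -43, -0.029, 0.151, -0.03, 0, 2, 4, -44, -0.029, 0.151, -0.03, 0, 8, 6, -43, -0.029, 0.151, -0.03, 0, 15, 7, -40, -0.029, 0.151, -0.03, 0, 20, 9, -38, -0.029, 0.151, -0.03, 0, 26, 10, -35, -0.029, 0.151, -0.03, 0, 30, 12, -29, -0.029, 0.151, -0.03, 0, 34, 14, -25, -0.029, 0.151, -0.03, 0, 36, 16, -18, -0.029, 0.151, -0.03, 0],
)

```text
time: 1.4
position: [0.515, 0.3001, 0.2206]
ee_rot: [[0.909, 0.362, 0.209], [-0.194, -0.078, 0.978], [0.37, -0.929, -0.0]]
ft_force: [0.5, -0.2, 0.2]
finger_gap: 0.995
```

>>> carry_out(
  plan=[0, 0, 0, 0, 0, 0, 0, 0, 0, 0, 0, 0, 0, 0],
)

```text
time: 1.65
position: [0.5133, 0.3013, 0.2206]
ee_rot: [[0.911, 0.36, 0.202], [-0.187, -0.076, 0.979], [0.368, -0.93, -0.002]]
ft_force: [0.0, -0.4, 0.3]
finger_gap: 1.0
```

Run:
```python
from h import *
o,p,Rt=here(); print(o["time"],p,Rt,o["qpos"],o["qd"])
cv2.imwrite("pics/w1.png",viewer.grab_frame("wrist")[:,:,::-1])
np.savez("w1.npz",position=p,ee_rot=Rt)
```

```text
1.65 [0.5133 0.3013 0.2206] [[ 0.9106  0.3604  0.2021]
 [-0.1873 -0.0761  0.9794]
 [ 0.3683 -0.9297 -0.0018]] [ 0.426   0.3564  1.5331 -0.2695  0.9605  0.7518] [ 0.0133 -0.0107  0.0015  0.0003 -0.0015  0.0023]
```

View pics/w1.png

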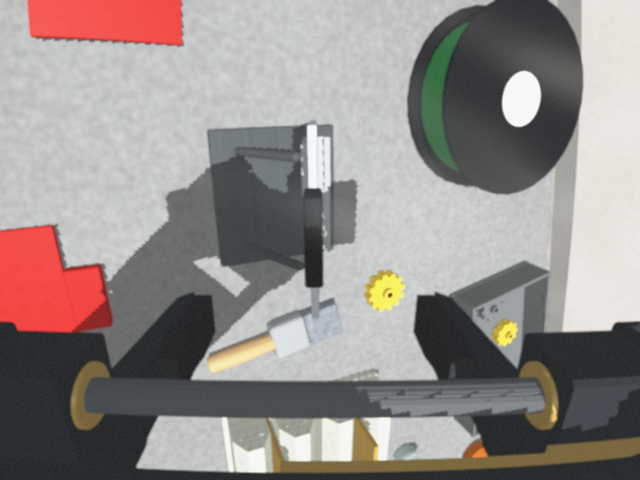

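Run:
```python
from h import *
im=cv2.imread("pics/w1.png"); c=im[110:330,250:390]
cv2.imwrite("pics/w1z.png",cv2.resize(im[170:305,225:405],(800,600),interpolation=cv2.INTER_CUBIC))
m=(im.max(2)<50).astype(np.uint8); m[:170]=0;m[305:]=0;m[:,:290]=0;m[:,:][:,340:]=0
for y in range(180,296,6):
    xs=np.where(m[y])[0]; print(y,(xs.min(),xs.max(),len(xs)) if len(xs) else None)
```

```text
180 None
186 None
192 None
198 None
204 None
210 None
216 None
222 None
228 None
234 (np.int64(307), np.int64(308), 2)
240 (np.int64(306), np.int64(317), 10)
246 (np.int64(305), np.int64(319), 15)
252 (np.int64(305), np.int64(320), 16)
258 (np.int64(305), np.int64(320), 16)
264 (np.int64(306), np.int64(321), 16)
270 (np.int64(306), np.int64(321), 16)
276 (np.int64(307), np.int64(321), 15)
282 (np.int64(307), np.int64(321), 15)
288 None
294 None
```

View pics/w1z.png

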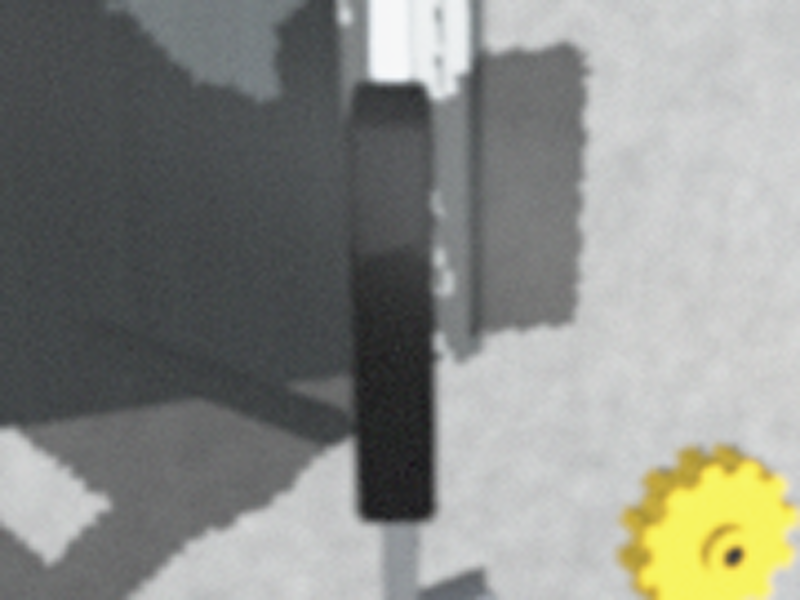

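Run:
```python
from h import *
o=dict(np.load("w1.npz")); Rt=o["ee_rot"];P=o["position"]
px=[(304.2+.3,198),(321.8,198),(305.6,287),(323,287)]
c,v=rays("wrist",px,o); ct=(c-P)@Rt; vt=v@Rt
for yt in(.055,.06,.065,.07,.075):
    q=ct+vt*((yt-ct[1])/vt[:,1])[:,None]
    print(yt,q[:,[0,2]].ravel()*1e3,"len",np.linalg.norm(q[0]-q[2]),"w",q[1,0]-q[0,0],q[3,0]-q[2,0], "grip",P+Rt@(q.mean(0)+[0,.015,0]))
# triangulate grip top centre: wrist + side far/near
```

```text
0.055 [ -4.4014  39.1893   4.8353  39.189   -4.1755 -13.1459   5.8813 -13.1479] len 0.052335691768662554 w 0.009236663248406359 0.010056817678424982 grip [0.5417 0.3086 0.1557]
0.06 [ -4.5248  38.0961   4.9437  38.0957  -4.2932 -15.5523   6.016  -15.5544] len 0.053648899291428194 w 0.009468429663507482 0.010309163413889169 grip [0.5431 0.3065 0.151 ]
0.065 [ -4.6481  37.0029   5.052   37.0025  -4.4109 -17.9587   6.1506 -17.9609] len 0.054962106814193855 w 0.009700196078608603 0.01056150914935336 grip [0.5446 0.3044 0.1464]
0.07 [ -4.7715  35.9097   5.1604  35.9093  -4.5286 -20.3651   6.2853 -20.3673] len 0.05627531433695949 w 0.009931962493709725 0.010813854884817547 grip [0.546  0.3023 0.1417]
0.075 [ -4.8949  34.8164   5.2688  34.816   -4.6463 -22.7716   6.4199 -22.7738] len 0.05758852185972515 w 0.010163728908810846 0.011066200620281737 grip [0.5475 0.3002 0.1371]
```

Run:
```python
from h import *
o=dict(np.load("w1.npz")); Rt=o["ee_rot"];P=o["position"]
c,v=rays("wrist",[(313,189.5),(314.3,287),(313,198)],o); ct=(c-P)@Rt; vt=v@Rt
f=lambda i,y: (ct+vt[i]*((y-ct[1])/vt[i,1]))
for yt in(.055,.06,.065,.07,.075,.08):
    a=f(0,yt+.03);b=f(1,yt);d=f(2,yt);print(yt,a[2]*1e3,b[2]*1e3,d[2]*1e3,a[2]-b[2],"mid",(a[2]+b[2])/2, a[0]*1e3,b[0]*1e3)
def t(*L):
    out=[]
    for n,px in L:
        oo,vv=rays(n,[px],o if n=="wrist" else None); out.append((oo,vv[0]))
    p,r=tri(out); q=Rt.T@(p-P); return p,"tool mm",q*1e3,"res",np.array(r)*1e3
# grip corners: top, +y end front: scene (430.5,191.7); wrist (321.8,198); top, -y end front: scene(414,202.5) wrist(323,287)
print(t(("scene",(430,191.8)),("wrist",(321.8,198))))
print(t(("scene",(414.2,202)),("wrist",(323,287))))
print(t(("scene",(414.2,202)),("wrist",(323,287)),("side",(326.5,137.5))))
# grip centre bottom -y end front (417.5,213.5) scene ; 
print(t(("scene",(417,213.5)),("side",(337.7,161))))
```

```text
0.055 37.91650542669561 -13.145658948529329 39.18822853454703 0.051062164375224935 mid 0.012385423239083138 0.08312559867515587 0.8528091717624892
0.06 36.93857335682446 -15.552072851069369 38.09497688162682 0.05249064620789383 mid 0.010693250252877547 0.07369871065272349 0.8612759518100794
0.065 35.96064128695331 -17.958486753609407 37.001725228706626 0.05391912804056272 mid 0.009001077266671952 0.06427182263029106 0.8697427318576697
0.07 34.98270921708217 -20.36490065614943 35.90847357578642 0.0553476098732316 mid 0.007308904280466367 0.054844934607858734 0.87820951190526
0.075 34.00477714721102 -22.771314558689458 34.81522192286621 0.05677609170590048 mid 0.005616731294260782 0.04541804658542636 0.8866762919528502
0.08 33.02684507733988 -25.177728461229496 33.721970269946006 0.05820457353856937 mid 0.003924558308055191 0.035991158562993925 0.8951430720004405
(array([0.5516, 0.3286, 0.1529]), 'tool mm', array([ 4.7916, 74.6284, 34.5968]), 'res', array([0.5545, 0.5545]))
(array([0.5383, 0.2706, 0.1525]), 'tool mm', array([  3.3709,  74.6643, -24.8607]), 'res', array([3.6722, 3.6722]))
(array([0.5346, 0.2823, 0.1648]), 'tool mm', array([  2.4188,  60.9917, -14.1832]), 'res', array([17.4883,  3.9698, 17.0731]))
(array([0.5457, 0.2637, 0.1298]), 'tool mm', array([  3.0583,  98.9093, -30.0445]), 'res', array([0.1018, 0.1018]))
```

>>> carry_out(
  plan=[0.5, 25, 5, 0, 0, 0, 100, 0, 30, 0, 0, 0, 0, 100, 0, 28, 0, 0, 0, 0, 100, 0, 12, 0, 0, 0, 0, 100, 0, 8, 0, 0, 0, 0, 100, 0, 0, 0, 0, 0, 0, 100],
  squeeze=30,
)

```text
time: 2.45
position: [0.5525, 0.2982, 0.1256]
ee_rot: [[0.91, 0.362, 0.203], [-0.188, -0.076, 0.979], [0.369, -0.929, -0.001]]
ft_force: [1.0, -0.1, 0.4]
finger_gap: 0.608
```

Run:
```python
from h import *
o,p,Rt=here(); print(o["time"],p,o["qd"],o["ft_force"])
w=viewer.grab_frame("wrist")[:,:,::-1]; 
d=viewer.grab_frame("side")[:,:,::-1]
cv2.imwrite("pics/w2.png",np.hstack([cv2.resize(w,(400,300)),cv2.resize(d[100:220,250:410],(400,300))]))
```

```text
2.45 [0.5525 0.2982 0.1256] [ 0.001  -0.0131 -0.0081  0.0012  0.0043  0.0003] [ 1.037  -0.1443  0.3871]
```

View pics/w2.png

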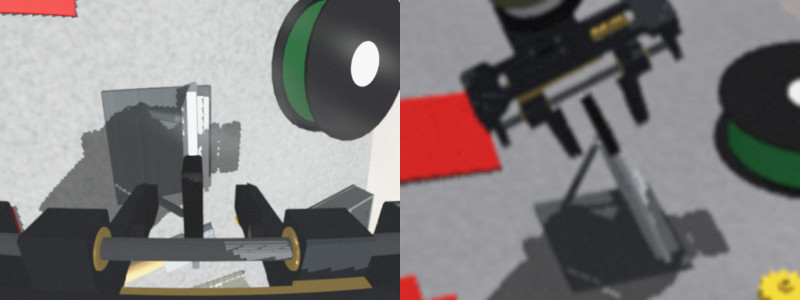

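>>> carry_out(
  plan=[0, 0, 0, 0, 0, 0, 255, 0, 0, 0, 0, 0, 0, 255, 0, 0, 0, 0, 0, 0, 255, 0, 0, 0, 0, 0, 0, 255, 0, 0, 0, 0, 0, 0, 255],
  squeeze=30,
)

```text
time: 3.18
position: [0.5524, 0.2979, 0.1252]
ee_rot: [[0.91, 0.361, 0.204], [-0.189, -0.076, 0.979], [0.369, -0.93, -0.002]]
ft_force: [-2.2, 0.2, 0.6]
finger_gap: 0.133
```

Run:
```python
from h import *
o,p,Rt=here(); print(o["time"],p,o["qd"],o["ft_force"],o["finger_gap"]*88)
cv2.imwrite("pics/s3.png",viewer.grab_frame("side")[60:240,220:460,::-1].repeat(3,0).repeat(3,1))
```

```text
3.175 [0.5524 0.2979 0.1252] [ 0.0011 -0.0009 -0.0005 -0.0003  0.001   0.002 ] [-2.1979  0.2401  0.5712] 11.714034986993775
```

View pics/s3.png

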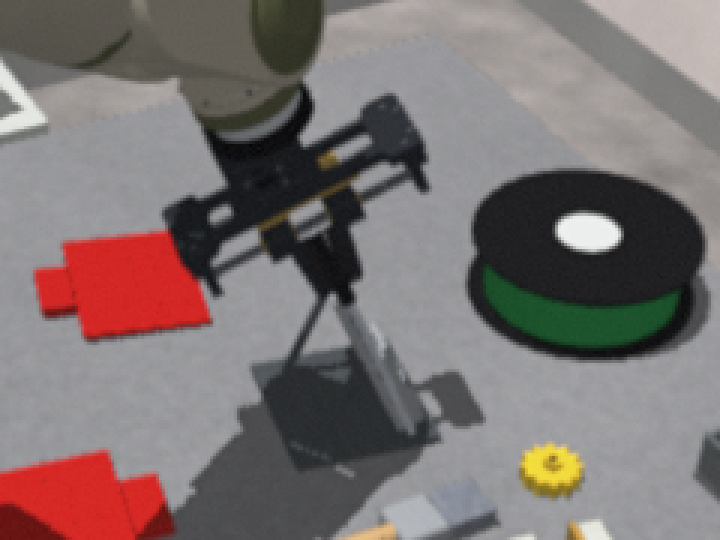

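>>> carry_out(
  plan=[0, -4, 0, 0, 0, 0, 255, 0, -8, 0, 0, 0, 0, 255, 0, -10, 0, 0, 0, 0, 255, 0, -12, 0, 0, 0, 0, 255, 0, -15, 0, 0, 0, 0, 255, 0, -20, 0, 0, 0, 0, 255, 0, -20, 0, 0, 0, 0, 255, 0, -20, 0, 0, 0, 0, 255, 0, -15, 0, 0, 0, 0, 255, 0, 0, 0, 0, 0, 0, 255],
)

```text
time: 4.47
position: [0.5077, 0.3077, 0.2418]
ee_rot: [[0.909, 0.363, 0.203], [-0.189, -0.075, 0.979], [0.371, -0.929, 0.0]]
ft_force: [0.1, -0.4, -4.2]
finger_gap: 0.137
```

Run:
```python
from h import *
o,p,Rt=here(); print(o["time"],p,Rt,o["qd"],o["ft_force"],o["torque"],o["finger_gap"]*88)
cv2.imwrite("pics/w4.png",np.hstack([cv2.resize(viewer.grab_frame(n)[:,:,::-1],(400,300)) for n in("wrist","side")]))
```

```text
4.475 [0.5077 0.3077 0.2418] [[ 0.9094  0.363   0.2032]
 [-0.1887 -0.0753  0.9791]
 [ 0.3707 -0.9287  0.    ]] [-0.0094  0.0308  0.0243 -0.0034 -0.0153  0.002 ] [ 0.1401 -0.3894 -4.2196] [ 0.0201  0.4675 -0.011 ] 12.042826414855183
```

View pics/w4.png

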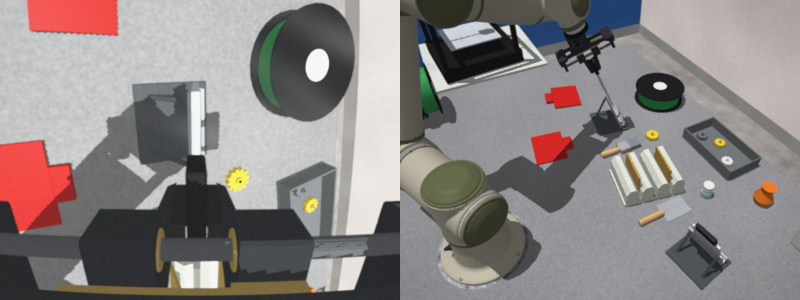

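Run:
```python
from h import *
o,p,Rt=here()
plan(p,Rt,np.array([.5212,-.018,.250]),frame(-.197,0),10,255)
```

```text
per row deg 2.162741279316056 mm 32.570075870575984
8, 2, -32, 0, -0.001, 0.038, 255 ,
8, 2, -31, 0, -0.001, 0.038, 255 ,
7, 1, -32, 0, -0.001, 0.038, 255 ,
8, 1, -31, 0, -0.001, 0.038, 255 ,
8, 1, -32, 0, -0.001, 0.038, 255 ,
8, 1, -32, 0, -0.001, 0.038, 255 ,
8, 0, -31, 0, -0.001, 0.038, 255 ,
7, 0, -32, 0, -0.001, 0.038, 255 ,
8, -0, -31, 0, -0.001, 0.038, 255 ,
8, -1, -32, 0, -0.001, 0.038, 255 ,
end err mm [-0.0805 -0.0385 -0.142 ]
```

>>> carry_out(
  plan=[8, 2, -32, 0, -0.001, 0.038, 255, 8, 2, -31, 0, -0.001, 0.038, 255, 7, 1, -32, 0, -0.001, 0.038, 255, 8, 1, -31, 0, -0.001, 0.038, 255, 8, 1, -32, 0, -0.001, 0.038, 255, 8, 1, -32, 0, -0.001, 0.038, 255, 8, 0, -31, 0, -0.001, 0.038, 255, 7, 0, -32, 0, -0.001, 0.038, 255, 8, 0, -31, 0, -0.001, 0.038, 255, 8, -1, -32, 0, -0.001, 0.038, 255],
)

```text
time: 5.82
position: [0.5214, -0.0192, 0.2498]
ee_rot: [[0.981, -0.005, 0.194], [-0.194, -0.002, 0.981], [-0.004, -1.0, -0.003]]
ft_force: [0.2, -0.0, -3.1]
finger_gap: 0.131
```

>>> carry_out(
  plan=[0, 0, 0, 0, 0, 0, 255, 0, 0, 0, 0, 0, 0, 255],
)

```text
time: 6.08
position: [0.5214, -0.0175, 0.25]
ee_rot: [[0.981, -0.003, 0.194], [-0.194, -0.002, 0.981], [-0.002, -1.0, -0.003]]
ft_force: [-0.2, 0.3, -3.6]
finger_gap: 0.134
```

Run:
```python
from h import *
o,p,Rt=here(); print(o["time"],p,Rt,o["qd"],o["ft_force"],o["torque"],o["finger_gap"]*88)
np.savez("w5.npz",position=p,ee_rot=Rt)
s=viewer.grab_frame("scene")[:,:,::-1];d=viewer.grab_frame("side")[:,:,::-1]
cv2.imwrite("pics/s5.png",s);cv2.imwrite("pics/d5.png",d);cv2.imwrite("pics/w5.png",viewer.grab_frame("wrist")[:,:,::-1])
cv2.imwrite("pics/z6.png",cv2.resize(s[150:390,240:560],(800,600),interpolation=cv2.INTER_CUBIC)); cv2.imwrite("pics/z7.png",cv2.resize(d[120:360,270:590],(800,600),interpolation=cv2.INTER_CUBIC))
```

```text
6.075 [ 0.5214 -0.0175  0.25  ] [[ 0.981  -0.003   0.1942]
 [-0.1942 -0.0025  0.981 ]
 [-0.0025 -1.     -0.003 ]] [ 0.0149 -0.0085 -0.0004 -0.0008  0.0036 -0.0004] [-0.2103  0.287  -3.5709] [-0.0957  0.0888  0.022 ] 11.824388143171852
```

View pics/z6.png

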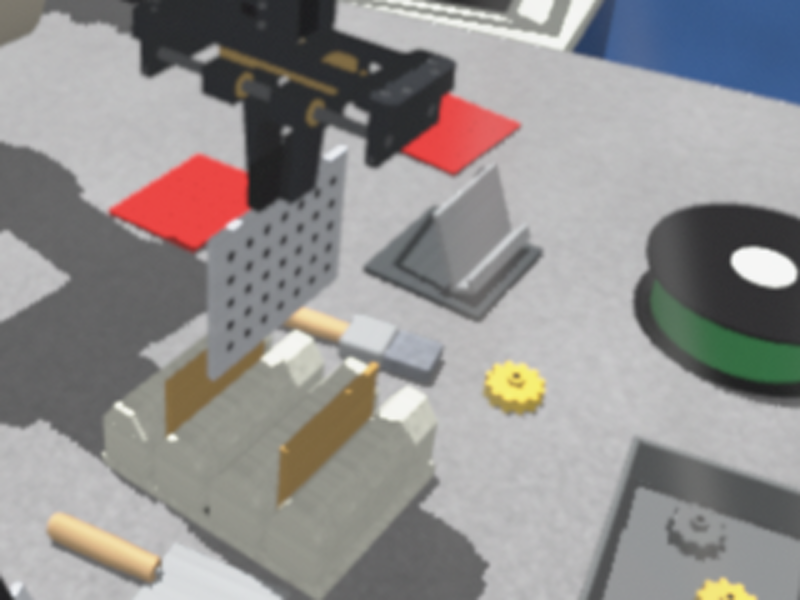

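View pics/z7.png

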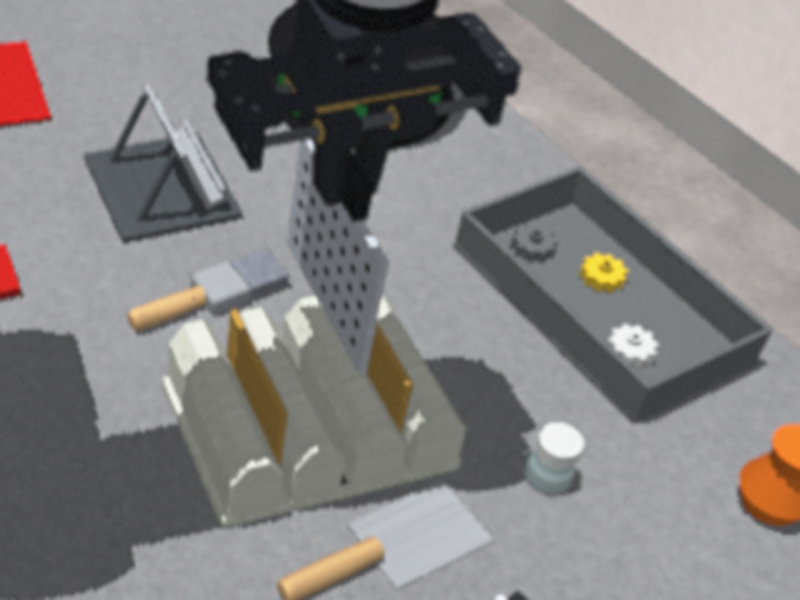

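View pics/w5.png

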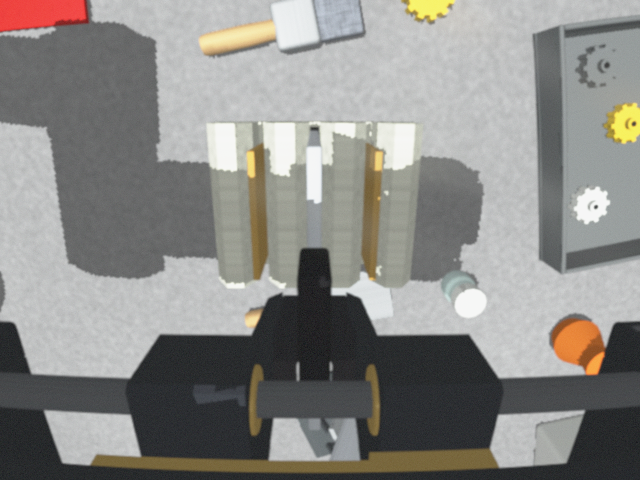

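Run:
```python
import cv2
w=cv2.imread("pics/w5.png"); cv2.imwrite("pics/w5z.png",cv2.resize(w[115:295,200:440],(800,600),interpolation=cv2.INTER_CUBIC))
```

```text
(no output)
```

View pics/w5z.png

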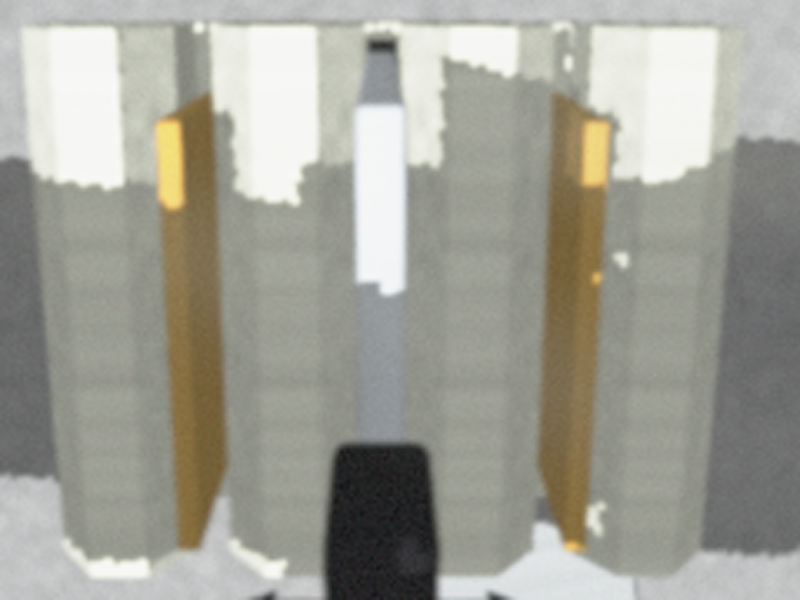

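Run:
```python
from h import *
o=dict(np.load("w5.npz")); Rt=o["ee_rot"];P=o["position"]
g=[(169.5,121),(191.5,548),(596,121),(574.5,548)]
px=[(200+x/3.3333,115+y/3.3333) for x,y in g]
q=plane("wrist",px,.097,o); print(q,q.mean(0)); t=(q-P)@Rt*1e3; print(t,t.mean(0)); 
for i in (0,2): e=q[i]-q[i+1]; print(np.linalg.norm(e),np.arctan2(e[1],e[0])-np.pi/2)
# held plate top edge near end & lower near corner
pl=[(200+x/3.3333,115+y/3.3333) for x,y in [(380,103),(382,44),(381,440)]]
c,v=rays("wrist",pl,o); ct=(c-P)@Rt;vt=v@Rt
for i,y in((0,0),(1,.11),(2,-.0)): print((ct+vt[i]*((y-ct[1])/vt[i,1]))*1e3)
```

```text
[[ 0.485   0.0447  0.097 ]
 [ 0.4642 -0.0612  0.097 ]
 [ 0.5818  0.0256  0.097 ]
 [ 0.561  -0.0803  0.097 ]] [ 0.523  -0.0178  0.097 ]
[[-47.3189 152.9789  54.4379]
 [-47.1957 153.3058 -53.5357]
 [ 51.2516 152.7366  54.5035]
 [ 51.4972 153.063  -53.4199]] [  2.0586 153.0211   0.4964]
0.10797413680481985 -0.19427687650071968
0.10792420559953182 -0.1931418921963839
[ 1.2201  0.     70.9141]
[  1.6903 110.      73.1859]
[ 1.3585  0.     30.9643]
```

>>> carry_out(
  plan=[0.5, 10, -1, 0, 0, 0, 255, 0, 15, 0, 0, 0, 0, 255, 0, 15, 0, 0, 0, 0, 255, 0, 12, 0, 0, 0, 0, 255, 0, 10, 0, 0, 0, 0, 255, 0, 8, 0, 0, 0, 0, 255, 0, 6, 0, 0, 0, 0, 255, 0, 4, 0, 0, 0, 0, 255, 0, 0, 0, 0, 0, 0, 255],
)

```text
time: 7.35
position: [0.5215, -0.0191, 0.1705]
ee_rot: [[0.981, -0.003, 0.194], [-0.194, -0.003, 0.981], [-0.002, -1.0, -0.003]]
ft_force: [-0.1, -0.1, -3.1]
finger_gap: 0.133
```

Run:
```python
from h import *
o,p,Rt=here(); print(o["time"],p,Rt[:,0],Rt[:,1],o["ft_force"],o["torque"],o["finger_gap"]*88)
s=viewer.grab_frame("scene")[:,:,::-1];d=viewer.grab_frame("side")[:,:,::-1]
cv2.imwrite("pics/z8.png",np.hstack([cv2.resize(s[230:390,260:440],(400,356),interpolation=cv2.INTER_CUBIC),cv2.resize(d[190:350,310:490],(400,356),interpolation=cv2.INTER_CUBIC)]))
```

```text
7.35 [ 0.5215 -0.0191  0.1705] [ 0.981  -0.1941 -0.0021] [-0.0027 -0.0027 -1.    ] [-0.1264 -0.0564 -3.1057] [-0.1273  0.0718 -0.0299] 11.745527267519199
```

View pics/z8.png

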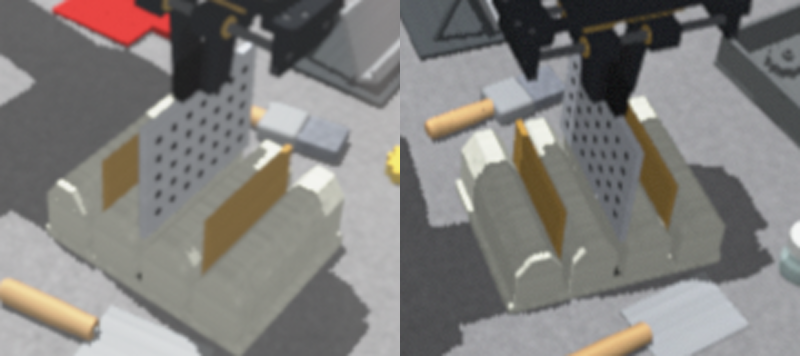

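>>> carry_out(
  plan=[0.3, 4, 0, 0, 0, 0, 255, 0, 4, 0, 0, 0, 0, 255, 0, 4, 0, 0, 0, 0, 255, 0, 4, 0, 0, 0, 0, 255, 0, 3, 0, 0, 0, 0, 255, 0, 0, 0, 0, 0, 0, 255],
)

```text
time: 8.2
position: [0.5217, -0.0192, 0.1514]
ee_rot: [[0.981, -0.003, 0.194], [-0.194, -0.003, 0.981], [-0.002, -1.0, -0.003]]
ft_force: [-0.5, 0.2, -2.4]
finger_gap: 0.132
```

>>> carry_out(
  plan=[0, 4, 0, 0, 0, 0, 255, 0, 4, 0, 0, 0, 0, 255, 0, 4, 0, 0, 0, 0, 255, 0, 4, 0, 0, 0, 0, 255, 0, 4, 0, 0, 0, 0, 255, 0, 0, 0, 0, 0, 0, 255],
)

```text
time: 8.95
position: [0.5216, -0.0193, 0.1313]
ee_rot: [[0.981, -0.003, 0.194], [-0.194, -0.003, 0.981], [-0.002, -1.0, -0.003]]
ft_force: [-0.4, 0.8, -3.0]
finger_gap: 0.131
```

Lower the last centimetre 2 mm at a time, watching the vertical force.

>>> carry_out(
  plan=[0, 2, 0, 0, 0, 0, 255, 0, 2, 0, 0, 0, 0, 255, 0, 1, 0, 0, 0, 0, 255, 0, 0, 0, 0, 0, 0, 255],
)

```text
time: 9.45
position: [0.5217, -0.0193, 0.1265]
ee_rot: [[0.981, -0.003, 0.194], [-0.194, -0.003, 0.981], [-0.002, -1.0, -0.003]]
ft_force: [0.1, -0.5, -3.6]
finger_gap: 0.134
```

>>> carry_out(
  plan=[0, 2, 0, 0, 0, 0, 255, 0, 0, 0, 0, 0, 0, 255],
)

```text
time: 9.7
position: [0.5217, -0.0193, 0.1245]
ee_rot: [[0.981, -0.003, 0.194], [-0.194, -0.003, 0.981], [-0.002, -1.0, -0.003]]
ft_force: [-0.4, -0.8, -3.5]
finger_gap: 0.137
```

>>> carry_out(
  plan=[0, 2, 0, 0, 0, 0, 255, 0, 0, 0, 0, 0, 0, 255],
)

```text
time: 9.95
position: [0.5223, -0.019, 0.1235]
ee_rot: [[0.981, -0.0, 0.194], [-0.194, -0.003, 0.981], [0.0, -1.0, -0.003]]
ft_force: [-0.6, 3.2, 4.7]
finger_gap: 0.132
```

>>> carry_out(
  plan=[0, 1.5, 0, 0, 0, 0, 255, 0, 0, 0, 0, 0, 0, 255],
)

```text
time: 10.2
position: [0.523, -0.0189, 0.1234]
ee_rot: [[0.981, 0.002, 0.194], [-0.194, -0.003, 0.981], [0.002, -1.0, -0.002]]
ft_force: [-1.4, 5.3, 14.7]
finger_gap: 0.138
```

Run:
```python
from h import *
s=viewer.grab_frame("scene")[:,:,::-1];d=viewer.grab_frame("side")[:,:,::-1]
cv2.imwrite("pics/s9.png",cv2.resize(s[230:350,290:450],(800,600),interpolation=cv2.INTER_CUBIC));cv2.imwrite("pics/d9.png",cv2.resize(d[200:320,340:500],(800,600),interpolation=cv2.INTER_CUBIC))
# predicted plate top corners if seated, centre .5217,-.018
c=np.array([.5217,-.0185,0]);e=np.array([.193,.981,0])
L=[c+e*s_*.07+[0,0,z] for z in(.122,.012) for s_ in(-1,1)]
print((proj("scene",L)-[290,230])*5); print((proj("side",L)-[340,200])*5)
```

```text
[[166.5702 404.6412]
 [412.5001 198.2239]
 [165.8446 633.4114]
 [394.662  420.1072]]
[[374.2744 383.2343]
 [229.4575 122.6612]
 [336.7678 569.4135]
 [205.3528 311.5649]]
```

View pics/s9.png

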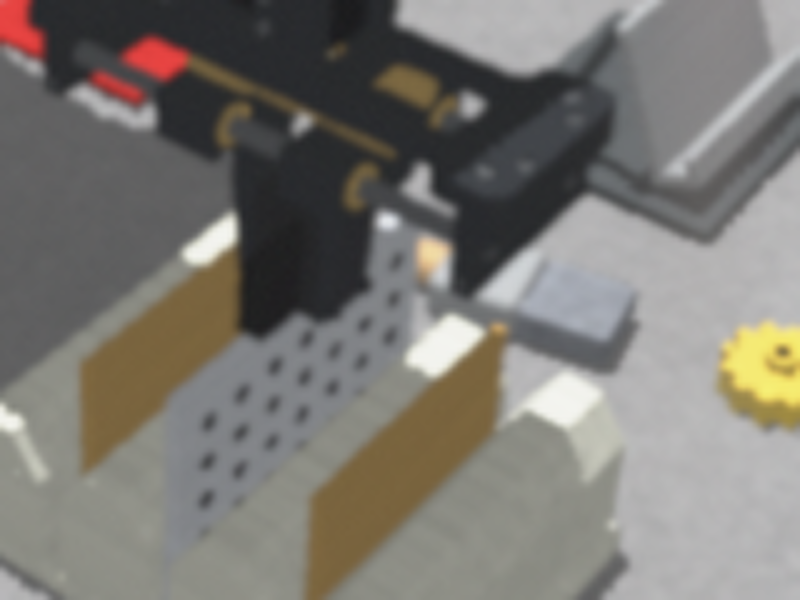

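View pics/d9.png

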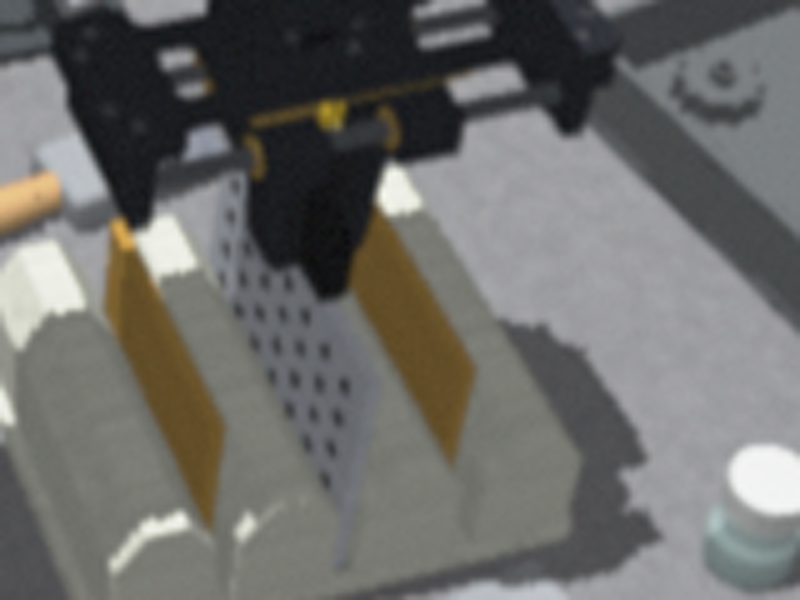

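>>> carry_out(
  plan=[0, -2, 0, 0, 0, 0, 255, 0, 0, 0, 0, 0, 0, 255, 0, 0, 0, 0, 0, 0, 210, 0, 0, 0, 0, 0, 0, 190, 0, 0, 0, 0, 0, 0, 150, 0, 0, 0, 0, 0, 0, 130, 0, 0, 0, 0, 0, 0, 130],
)

```text
time: 11.18
position: [0.5217, -0.0194, 0.123]
ee_rot: [[0.981, -0.003, 0.194], [-0.194, -0.003, 0.981], [-0.002, -1.0, -0.003]]
ft_force: [0.0, 0.4, 0.8]
finger_gap: 0.49
```

Run:
```python
from h import *
o,p,Rt=here(); print(o["time"],p,o["ft_force"],o["finger_gap"]*88)
np.savez("w10.npz",position=p,ee_rot=Rt)
w=viewer.grab_frame("wrist")[:,:,::-1];cv2.imwrite("pics/w10.png",w)
```

```text
11.175 [ 0.5217 -0.0194  0.123 ] [0.0105 0.4218 0.7825] 43.088807064479305
```

View pics/w10.png

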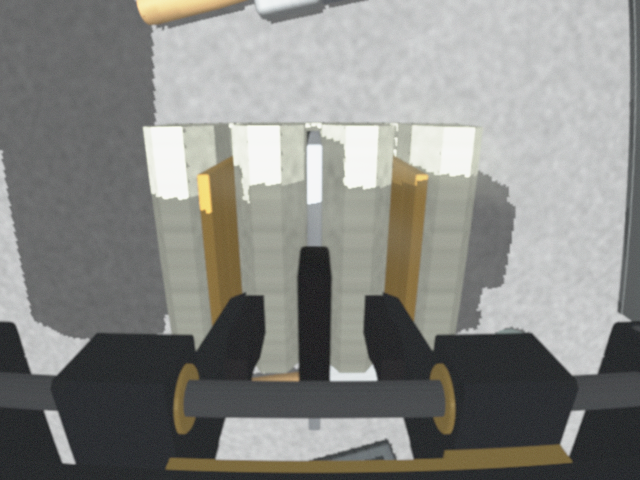

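Released; the plate stands straight, centred between the fingers. I'll withdraw straight up.

>>> carry_out(
  plan=[0, -8, 0, 0, 0, 0, 130, 0, -15, 0, 0, 0, 0, 130, 0, -25, 0, 0, 0, 0, 130, 0, -30, 0, 0, 0, 0, 130, 0, -40, 0, 0, 0, 0, 130, 0, -40, 0, 0, 0, 0, 130, 0, -20, 0, 0, 0, 0, 130, 0, 0, 0, 0, 0, 0, 130, 0, 0, 0, 0, 0, 0, 130],
)

```text
time: 12.35
position: [0.5218, -0.0187, 0.3004]
ee_rot: [[0.981, -0.004, 0.194], [-0.194, -0.002, 0.981], [-0.003, -1.0, -0.003]]
ft_force: [-0.4, 0.2, -0.2]
finger_gap: 0.489
```

Run:
```python
from h import *
o,p,Rt=here(); print(o["time"],p,o["ft_force"],o["qd"])
s=viewer.grab_frame("scene")[:,:,::-1];d=viewer.grab_frame("side")[:,:,::-1]
cv2.imwrite("pics/s11f.png",s);cv2.imwrite("pics/d11f.png",d)
cv2.imwrite("pics/s11.png",cv2.resize(s[230:390,270:430],(600,600),interpolation=cv2.INTER_CUBIC));cv2.imwrite("pics/d11.png",cv2.resize(d[190:350,330:490],(600,600),interpolation=cv2.INTER_CUBIC))
for n,b in(("scene0",s),("side0",d)):
    a=cv2.imread(f"pics/{n}.png"); df=cv2.absdiff(a,b).max(2); r=df[360:480,190:310] if n=="scene0" else df[340:470,410:540]; print(n,"narrow diff",(r>60).sum())
```

```text
12.35 [ 0.5218 -0.0187  0.3004] [-0.373   0.2456 -0.2104] [ 0.0007  0.0097  0.007  -0.0003 -0.0012  0.0003]
scene0 narrow diff 0
side0 narrow diff 0
```

View pics/s11.png

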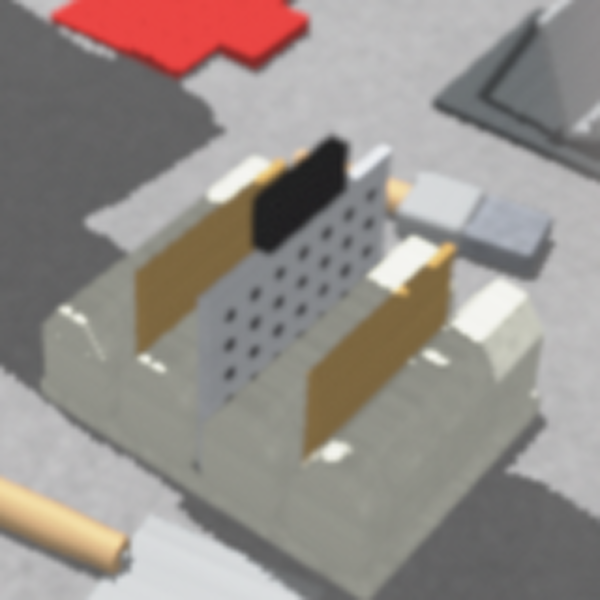

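View pics/d11.png

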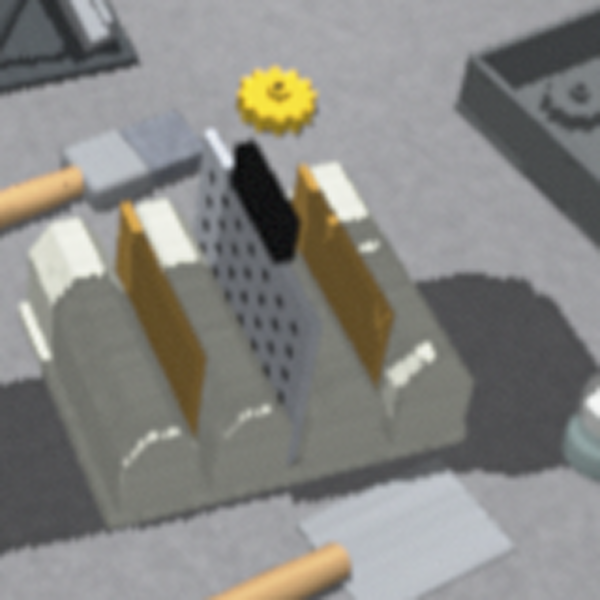

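Run:
```python
from h import *
f=lambda x,y:(270+x/3.75,230+y/3.75)
g=lambda x,y:(330+x/3.75,190+y/3.75)
def t(a,b):
    oa,va=rays("scene",[f(*a)]);ob,vb=rays("side",[g(*b)]);return tri([(oa,va[0]),(ob,vb[0])])
S=np.array([.5217,-.018,.012]);yaw=-.197
for nm,a,b in(("plate near top",(200,298),(314,322)),("plate far top",(388,150),(218,135)),("grip near top",(255,195),(290,222)),("grip far top",(335,138),(243,146))):
    p,r=t(a,b);q=R.from_euler("z",-yaw).apply(p-S);print(nm,q*1e3,np.array(r)*1e3)
```

```text
plate near top [ -1.2514 -68.6908 110.8497] [0.1405 0.1405]
plate far top [  3.0438  66.2731 110.7046] [1.8547 1.8547]
grip near top [ -1.9952 -31.0859 143.3139] [1.0193 1.0193]
grip far top [ -1.7331  27.7579 139.2643] [1.3651 1.3651]
```

```bash
python3 -c "
from cell import ticket; print(ticket.finish_job())"
```

```text
the job is handed in; nothing more can be done
None
```

I drew the wide perforated plate out of its rest by the black grip and turned it upright. I then lowered it into the middle slot, the empty one, until it touched the floor, let go and raised the arm clear. I handed the job in at about 12.4 s; the hand-in reports no verdict.

My last checks, from triangulating the scene and side pictures:
- **Height:** the plate's top edge is about 110.8 mm above the slot floor, against 110 mm when fully home.
- **Centring:** it is centred to within about 2 mm, both across and along the slot.
- **Uprightness:** it stands upright and in line with the slot.
- **Narrow plate:** the pixels around it are unchanged from the start in both views.
- **Robot:** the wrist force was near zero and the arm touched nothing.

The two top corners of the grip came out 4 mm apart in height (139 and 143 mm, where 140 is expected). I put that down to pixel-picking error, as both plate-edge points agree with a fully seated plate. No check failed.

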